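# Drive the stuck plunger out of the dosing cylinder

### The job

The plunger of the bottle filler is stuck in its glass dosing cylinder: take the round drift rod from its rest, enter it nose first in the open end of the cylinder and drive the plunger right out of the far end, so that it lies free in the catch gutter. The rest only lets you take the rod by its middle, so expect to let go part way and take it again by its tail. Leave the rod lying in the cylinder, and leave the other things on the bench alone.

Things in the scene. Friction and masses are not known exactly. Their poses are not given: they have to be found in the camera images.
- cradle: Glass dosing cylinder clamped immovably in its cradle: white base plate 275 x 100 x 12 mm, glass barrel and tie rods between two square aluminium end plates 64 x 64 mm (top 92 mm above the bench), then a catch gutter. Origin on the bench below the mouth. x is level along the bore from open end to exit, y left of it, z up. Clamp cheeks and screws reach 53 mm to each side, 46 mm high.
- mouth (a point): Centre of the open mouth, on the bore axis 60 mm above the bench, in the open end's face (its four corner nuts stand 4 mm proud); axes as cradle. The bore is 40 mm in diameter and 130 mm long, with a 45 degree lead-in widening to 49 mm at the mouth. Before it (beyond x = -4 mm) is bare bench.
- exit (a point): Centre of the bore's exit, on the axis 130 mm beyond the mouth; axes as cradle. The exit end plate is 26 mm thick; a rubber gland seal in it, 21 mm before the exit face, grips the plunger with 9 to 16 N of sliding friction until the plunger's rear end has passed it.
- gutter (a point): Middle of the catch gutter's flat floor, 38.5 mm above the bench, 66 mm beyond the exit; axes as cradle. The gutter is folded aluminium with sloping sides, runs on straight from the exit for 132 mm and ends in a stop plate.
- plunger: The stuck plunger: smooth white ceramic cylinder, diameter 38 mm, length 90 mm, about 0.3 kg, chamfered 3 mm at both ends. Origin at its centre, x along its axis, pointing to the exit. At the start it lies wholly inside the cylinder with its rear end 26 to 40 mm in from the open mouth.
- drift: Drift rod: plain round bar of white plastic, diameter 34 mm, length 200 mm, about 0.26 kg, 3 mm slack all round in the bore. Origin at its centre (balance point), x along its axis to the nose (4 mm chamfer); the tail has four turned grooves in its last 55 mm. At the start it lies level in its rest, axis 47 mm above the bench, nose pointing the way of the bore within about 0.6 rad.
- drift_nose (a point): Centre of the drift's nose face, 100 mm ahead of drift along its x; axes as drift.
- drift_tail (a point): Centre of the drift's tail face, 100 mm behind drift along its x; axes as drift. Let go in the bore, the rod lies level on the bore's floor (axis 57 mm above the bench) once its nose is more than 105 mm in; let go sooner, its tail sags by up to 10 mm and must be lifted level again after regrasping, before driving on, or the rod binds in the bore.
- rest: The drift's rest, grey plastic, immovable: base 224 x 74 x 10 mm and at each end a U saddle 68 mm long, 62 mm wide, its walls 59 mm high, 12 mm above the rod's axis, so the rod can be gripped only in the gap between the saddles: 80 mm long (40 mm each side of the centre), open down to the base. The rod lifts straight up. Origin on the bench under its centre, x along the rod to its nose, z up.
- bottle: Bystander: white plastic bottle with a waist, 76 mm in diameter, 196 mm tall, upright. Origin at the centre of its underside.
- beaker: Bystander: glass beaker, 72 mm in diameter, 95 mm tall, upright. Origin at the centre of its underside.
- tape: Bystander: roll of clear tape lying flat, 96 mm in diameter, 45 mm tall. Origin at the centre of its underside.
- endcap: Bystander: the cylinder's end cap lying flat, square aluminium plate 64 x 64 x 14 mm with a round spigot and stub, 42 mm tall in all. Origin at the centre of its underside.
Not all that is in view belongs to the job. There is more than one size of the drift; the job needs the middle-sized.

How it is judged:
On the way, in this order (a step that is already met when the one before it is completed fails the run):
1. the drift has entered the open end of the bore, nose first (x of drift_nose in the frame of cradle above 0.012 m and y of drift_nose in the frame of mouth between -0.006 and 0.006 m and z of drift_nose in the frame of mouth between -0.006 and 0.006 m and x of drift in the frame of cradle below 0 m and x of plunger in the frame of cradle below 0.12 m), for 0.1 s.
2. the drift is driving the plunger, which stands at least half out of the exit (contact force between drift and plunger above 2 N and x of plunger in the frame of cradle between 0.13 and 0.175 m), for 0.05 s.
At the end, for the whole second after the job is handed in: the plunger lies still in the gutter on the bore line (12 mm), its rear end 2 mm or more past the exit; the drift, let go, lies still in the bore, nose 60 mm or more in, within 0.15 rad of the bore's line; bottle, beaker, tape and end cap within 30 mm of where they were (x of plunger in the frame of cradle above 0.177 m and y of plunger in the frame of cradle between -0.012 and 0.012 m and z of plunger in the frame of cradle between 0.045 and 0.066 m and linear speed of each of plunger, drift below 0.02 m/s and x of drift_nose in the frame of cradle above 0.06 m and angle between the x axis of drift and the x axis of cradle, either way round below 0.15 rad and y of drift_nose in the frame of mouth between -0.012 and 0.012 m and z of drift_nose in the frame of mouth between -0.012 and 0.012 m and distance of each of bottle, beaker, tape, endcap from where it was at the start of the episode below 0.03 m); the robot touches nothing.
It fails at once if a bystander is knocked over or pushed more than 40 mm (distance of any of bottle, beaker, tape, endcap from where it was at the start of the episode above 0.04 m or angle between any of bottle, beaker's own z axis and vertical above 0.5 rad).
It also fails if it takes over 51 s, if anything falls off the work surface, if the arm or the gripper's body presses on something with over 40 N, if the wrist force passes 120 N, or if a joint passes its speed limit or range.

### The arm

A 6-joint arm with a two-finger parallel gripper is mounted at the origin on the work surface. World frame = base frame: x ahead of the robot, y to its left, z up, the work surface at z = 0. Lengths are in m, angles in rad, forces in N, time in s.
With the tool pointing down it reaches from about 0.35 to 0.775 m from the base axis. Payload 5.5 kg.
Tool frame: the origin (TCP) lies at the very end of the fingers, on their centre line; the grasp point (between the pads) lies 19 mm behind it; z points along the fingers, y is the direction in which the jaws open and shut (so a half turn about z gives the same grasp; the last joint's range is limited). The gripper opens to 85 mm and grips with 20 to 120 N. Pads are 22 mm wide; open, the fingers measure 114 mm over their backs; the gripper's body (76 mm by 85 mm) begins 54 mm behind the grasp point. The pads swing forward as they close: fully open they stand 13 mm farther back than shut.
Start: joints at [1.202, 0.313, 0.046, 1.304, 0, 1.431], TCP at [0.13, 0.56, 0.231] pointing down, gripper open.
Joint ranges: [-2.76, 2.76], [-0.86, 1.69], [-1.03, 1.26], [-2.2, 2.34], [-1.47, 1.5], [-3.14, 3.14]. Speed limits (rad/s): [2.57, 2.57, 3.14, 3.14, 3.14, 3.14].

### API

Orientations are given as a unit quaternion [w, x, y, z].
In Python, from workcell import get_state, imaging, env, spotter gives the robot as it stands.
- The arm moves only by the tool play_rows, never from a script. Its argument "moves" is a list of rows, each an object with "claw": the finger opening in cm, from 0 to 8.54; "delta_pos": the shift along the tool's x, y, z in cm, a list of three; "twist": the turn about the tool's z in degrees. A call has 1 to 12 rows; each row is the pose to reach, as a shift and turn from the pose commanded when the call began, along the tool's axes at that moment; what a row does not reach only later rows make up. A row lasts 1/8 s, in which the tool goes at most 62.5 mm and 10.7 degrees, less where a joint would pass 70% of its speed; a pose out of reach is approached as far as the arm can. A call with a gripper value outside its range is refused whole. The fingers move at their own pace and stop on an object; "force" is the grip in N (left out, the last holds). Time passes only in rows, so rows that repeat a pose let the fingers close. It gives the time, the measured TCP pose, the force and the opening at its end, in the units of the state.
- get_state(): the state, without advancing time (a new reading comes with each control period).
- imaging.read_camera(name): name is "side" or "top"; returns the picture (384x512x3 uint8, red, green, blue); there is no depth.
- imaging.camera_info(name): a dict with "fx", "fy", "cx", "cy" (pixels), "world_to_cam" (4x4, takes a point from world to camera coordinates). Camera axes: x right, y down, z forward; pixel columns grow to the right and rows downward; lengths in m; the calibration is good to about 2 mm. A picture is of the moment at which its call begins. camera_info takes no time and is no camera call.
- env.hand_in(): hands the job in, once; it reports no verdict.
Trained networks look in the newest picture that a camera, given by its name, has taken for a name from the list of things; names that differ only in an ending like _2 or _b are one class to them, and where a whole thing is asked for, a point or a joint stands for the part that bears it (a point fixed in the world has none). Each returns a list of dicts, best first, with "conf" (0 to 1); they miss things now and then, are a little off and sometimes report something else, mostly with a low value. They report only what shows in the picture. A call takes as long as a camera call. They do not tell look-alikes from the thing itself.
- spotter.spot_in(camera, query): "extent" ([left, top, right, bottom] in pixels, round what is visible of it).
The state is a dict: "clock": time; "joint_pos": joint angles; "qvel": joint speeds; "tau": joint torques, N m; "tcp_pos": TCP position; "orientation": TCP orientation; "wrist_force": force on the tool from outside, world axes, zero at the start; "ft_torque": the same for the moment, N m; "finger_gap": finger opening in m.
Only numpy, scipy, OpenCV 4.12 (cv2) and the standard library are available. Lean on these libraries where they do the work, as an engineer would, in place of code of your own. Each camera call takes 0.05 s, during which the arm holds its last target. There are 200 camera calls.

## Working session

There is one attempt and no reset: what is moved stays moved. The work goes in short steps, Python scripts to look and compute and a tool call to move; the robot and the scene stay as the last step left them, time stands still between calls to the robot, and variables do not carry over. Pictures are saved under pics/ and viewed, about 8 in all and at most 12, crops included, and the job is handed in when it is done.

Besides the shell and the picture viewer there is one more tool, called after "Call:" by a JSON object that holds its "name" and its "arguments", one argument or row to a line. play_rows: Moves the arm, as the interface text tells. Its arguments: {"type":"object","properties":{"moves":{"type":"array"},"force":{"type":"number"}},"required":["moves"]}

```bash
mkdir -p pics; ls; python3 - <<'E'
from workcell import get_state, imaging, env, spotter
import cv2,numpy as np
for c in("top","side"):
    im=imaging.read_camera(c); cv2.imwrite(f"pics/{c}0.png",im[:,:,::-1])
    i=imaging.camera_info(c); print(c,i["fx"],i["fy"],i["cx"],i["cy"],np.round(i["world_to_cam"],4).tolist())
    for q in("drift","cradle","rest","plunger"):
        print(q,[(np.round(d["extent"]).tolist(),round(d["conf"],2)) for d in spotter.spot_in(c,q)])
a=cv2.imread("pics/top0.png");b=cv2.imread("pics/side0.png")
print(get_state())
E
```

```text
pics
top 445.4348033486005 445.4348033486005 255.24747899638544 187.72811776774094 [[-0.0118, -0.9999, 0.0089, -0.0195], [-0.9881, 0.0103, -0.1533, 0.5118], [0.1532, -0.0106, -0.9881, 1.3978], [0.0, 0.0, 0.0, 1.0]]
drift [([318.0, 221.0, 382.0, 235.0], 0.95), ([228.0, 207.0, 291.0, 279.0], 0.73), ([320.0, 258.0, 357.0, 301.0], 0.69)]
cradle [([164.0, 153.0, 248.0, 190.0], 0.98), ([106.0, 197.0, 135.0, 227.0], 0.6)]
rest [([310.0, 214.0, 386.0, 244.0], 0.79)]
plunger []
side 445.4810025320545 445.4810025320545 257.39380734512247 188.48349193399352 [[-0.9967, -0.0771, -0.0243, 0.5233], [-0.0185, 0.5097, -0.8602, 0.0774], [0.0787, -0.8569, -0.5095, 1.2957], [0.0, 0.0, 0.0, 1.0]]
drift [([282.0, 180.0, 355.0, 218.0], 0.77), ([330.0, 155.0, 373.0, 176.0], 0.75), ([298.0, 135.0, 308.0, 165.0], 0.53), ([291.0, 137.0, 318.0, 177.0], 0.51)]
cradle [([208.0, 185.0, 253.0, 273.0], 0.8), ([242.0, 138.0, 263.0, 150.0], 0.61)]
rest [([292.0, 136.0, 318.0, 178.0], 0.75)]
plunger []
{'clock': 0.5, 'joint_pos': array([1.20240588e+00, 3.13224694e-01, 4.60594285e-02, 1.30362631e+00,
       8.74992590e-06, 1.43121472e+00]), 'qvel': array([ 0.00098133, -0.00357336,  0.00307899, -0.0005696 , -0.00145048,
       -0.00085142]), 'tau': array([-1.23341320e-03, -4.79992282e+01,  2.98539376e+01,  1.87368212e-03,
       -1.81790042e-04, -4.79752174e-06]), 'tcp_pos': array([0.13042012, 0.56002388, 0.2312925 ]), 'orientation': array([-3.63771885e-06,  1.14155022e-01,  9.93462949e-01,  3.39860470e-06]), 'wrist_force': array([ 0.2878359 , -0.14809588, -0.15072901]), 'ft_torque': array([-0.07225178, -0.00366315,  0.02167792]), 'finger_gap': 0.0854803823637725}
```

```bash
python3 - <<'E'
import cv2,numpy as np
a=cv2.imread("pics/top0.png")[130:320,90:410];b=cv2.imread("pics/side0.png")
cv2.imwrite("pics/t1.png",cv2.resize(a,None,fx=2.5,fy=2.5,interpolation=cv2.INTER_CUBIC))
cv2.imwrite("pics/s1.png",cv2.resize(b[110:310,180:440],None,fx=3,fy=3,interpolation=cv2.INTER_CUBIC))
E
```

```text
(no output)
```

View pics/t1.png

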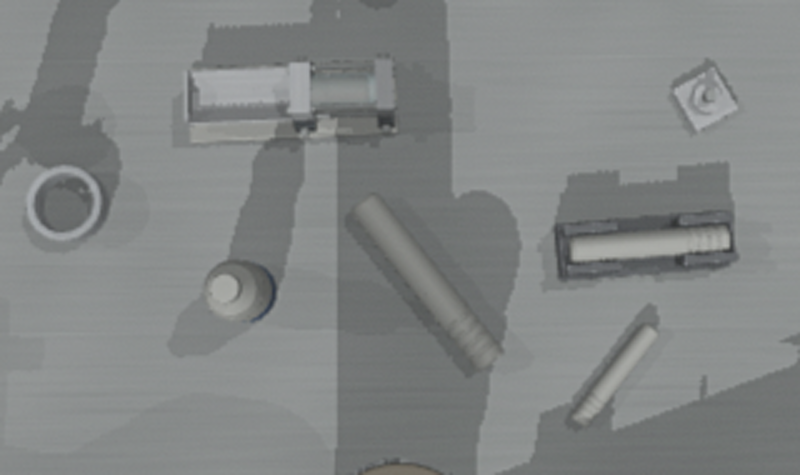

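View pics/s1.png

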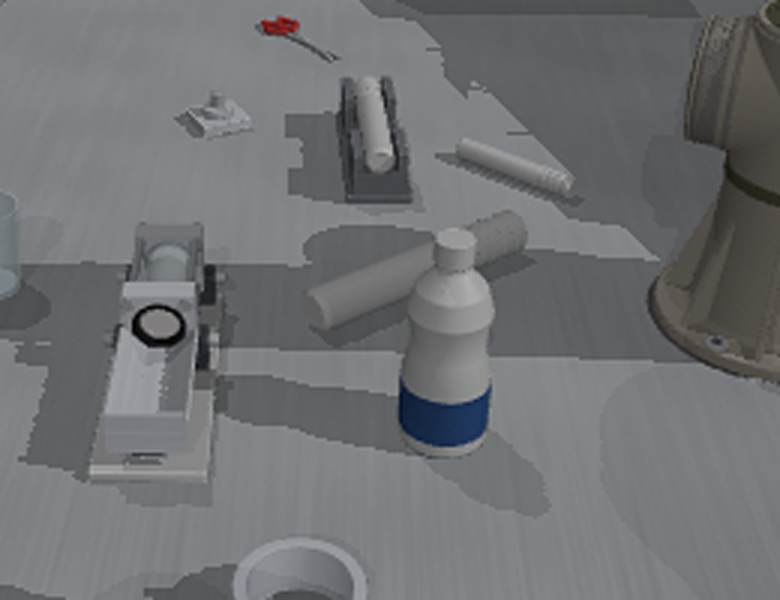

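The middle-sized rod is the one in the rest: top (350,227), between the large rod lying in shadow at about (260,242) and the small one at about (335,280). Its grooved tail is at the right and its nose points left, along the bore. The cradle's mouth is at about top px (246,164), with the bore running left. I'll get rough poses, then overlay the model on enlarged crops.

```bash
cat > h.py <<'E'
from workcell import get_state, imaging, env, spotter
import cv2,numpy as np
from scipy.optimize import least_squares
I={c:imaging.camera_info(c) for c in("top","side")}
def proj(c,P):
    i=I[c];M=np.array(i["world_to_cam"]);p=np.atleast_2d(P)@M[:3,:3].T+M[:3,3]
    return np.c_[i["fx"]*p[:,0]/p[:,2]+i["cx"],i["fy"]*p[:,1]/p[:,2]+i["cy"]]
def unproj(c,uv,z):
    i=I[c];M=np.array(i["world_to_cam"]);R=M[:3,:3];o=-R.T@M[:3,3]
    d=R.T@np.array([(uv[0]-i["cx"])/i["fx"],(uv[1]-i["cy"])/i["fy"],1]);return o+d*(z-o[2])/d[2]
def world(pose,L):
    x,y,a=pose;L=np.atleast_2d(L).astype(float);c,s=np.cos(a),np.sin(a)
    return np.c_[x+c*L[:,0]-s*L[:,1],y+s*L[:,0]+c*L[:,1],L[:,2]]
CR=np.array([[[0,-32,92],[0,32,92]],[[130,-32,92],[130,32,92]],[[104,-32,92],[104,32,92]],[[104,32,92],[130,32,92]],[[104,-32,92],[130,-32,92]],[[0,50,12],[270,50,12]],[[130,-32,92],[130,-32,62]],[[130,32,92],[130,32,62]]])/1e3
RD=np.array([[[-100,-17,47],[100,-17,47]],[[-100,17,47],[100,17,47]],[[100,-17,47],[100,17,47]],[[-100,-17,47],[-100,17,47]],[[-112,37,10],[112,37,10]],[[112,-37,10],[112,37,10]],[[-108,-31,59],[-40,-31,59]],[[40,-31,59],[108,-31,59]],[[-108,31,59],[-40,31,59]],[[40,31,59],[108,31,59]]])/1e3
def overlay(img,c,pose,segs,box,s,col=(0,0,255)):
    x0,y0,x1,y1=box;o=cv2.resize(img[y0:y1,x0:x1],None,fx=s,fy=s,interpolation=cv2.INTER_CUBIC)
    for g in segs:
        q=(proj(c,world(pose,g))-[x0,y0]+.5)*s
        cv2.line(o,*[tuple(int(v) for v in np.round(k)) for k in q],col,1,cv2.LINE_AA)
    return o
E
python3 - <<'E'
from h import *
t=lambda a,b:(a/2.5+90-.3,b/2.5+130-.3)
m=[unproj("top",t(395,y),.092) for y in(58,110)];e=[unproj("top",t(290,y),.092) for y in(63,115)]
print(m,e)
M=(m[0]+m[1])/2;E_=(e[0]+e[1])/2;d=E_-M;cp=(M[0],M[1],np.arctan2(d[1],d[0]));print("cradle",cp,np.linalg.norm(d))
n=unproj("top",t(570,248),.047);l=unproj("top",t(731,238),.047);d=n-l;rp=(*((n+l)/2)[:2],np.arctan2(d[1],d[0]));print("rod",rp,np.linalg.norm(d))
T=cv2.imread("pics/top0.png");S=cv2.imread("pics/side0.png")
A=overlay(T,"top",cp,CR,(160,148,256,194),6);B=overlay(T,"top",rp,RD,(305,208,393,250),6)
C=overlay(S,"side",cp,CR,(205,178,260,275),5);D=overlay(S,"side",rp,RD,(285,130,325,180),5)
o=np.zeros((600,800,3),np.uint8)
o[:276,:576]=A;o[280:280+252,:528]=B
C=cv2.resize(C,None,fx=.72,fy=.72);o[:C.shape[0],580:580+C.shape[1]]=C;D=D[:245];o[355:600,580:780]=D
cv2.imwrite("pics/o1.png",o)
E
```

```text
[array([ 0.61446971, -0.00222416,  0.092     ]), array([ 0.5479407 , -0.00160947,  0.092     ])] [array([0.60932113, 0.12971475, 0.092     ]), array([0.5429324 , 0.12936953, 0.092     ])]
cradle (np.float64(0.581205204962187), np.float64(-0.0019168136251608132), np.float64(1.609408511452175)) 0.13155701187225022
rod (np.float64(0.3814533899940219), np.float64(-0.3240794162841244), np.float64(1.621231255280334)) 0.20552637575446647
```

View pics/o1.png

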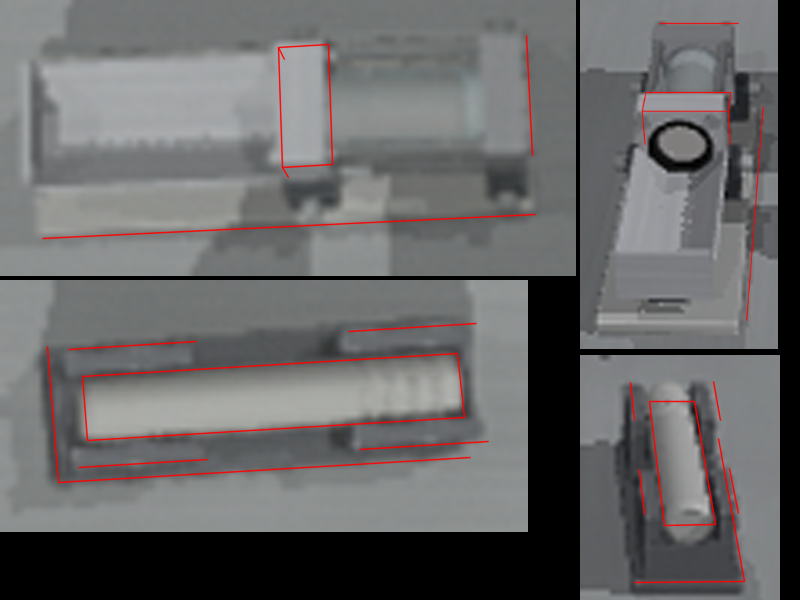

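```bash
cat >> h.py <<'E'
from scipy.spatial.transform import Rotation as Ro
from scipy.optimize import minimize
def yaw(st):
    w,x,y,z=st["orientation"];X=Ro.from_quat([x,y,z,w]).as_matrix();return np.arctan2(X[1,0],X[0,0]),X
def delta(target,ty=None):
    st=get_state();a,X=yaw(st);d=X.T@(np.array(target)-st["tcp_pos"])*100
    tw=None if ty is None else -np.degrees((ty-a+np.pi)%(2*np.pi)-np.pi)
    return np.round(d,2),None if tw is None else round(tw,2)
def fit(imgs,pose,segs,step=.006):
    G={c:cv2.GaussianBlur(cv2.cvtColor(im,cv2.COLOR_BGR2GRAY).astype(np.float32),(0,0),.7) for c,im in imgs.items()}
    def cost(p):
        s=0
        for c,g in G.items():
            for e in segs[c]:
                q=proj(c,world(p,np.linspace(e[0],e[1],40)));d=q[-1]-q[0];n=np.array([-d[1],d[0]])/np.linalg.norm(d)
                f=lambda r:cv2.remap(g,r[:,:1].astype(np.float32),r[:,1:].astype(np.float32),cv2.INTER_LINEAR)
                s-=min(abs(np.mean(f(q+.6*n)-f(q-.6*n))),40)*np.linalg.norm(d)**.5
        return s
    b=min((minimize(cost,np.array(pose)+o,method="Nelder-Mead",options=dict(initial_simplex=np.array(pose)+o+np.array([[0,0,0],[step,0,0],[0,step,0],[0,0,.02]]))) for o in np.random.default_rng(0).normal(0,[.003,.003,.01],(12,3))),key=lambda r:r.fun)
    return b.x,b.fun
E
python3 - <<'E'
from h import *
T=cv2.imread("pics/top0.png");S=cv2.imread("pics/side0.png")
cp=(.5812,-.0019,1.609);rp=(.3815,-.324,1.621)
ts=CR[[0,1,2,3,4,5]];ss=CR[[1,2,5,6,7]]
print("top",fit({"top":T},cp,{"top":ts}));print("side",fit({"side":S},cp,{"side":ss}))
c,_=fit({"top":T,"side":S},cp,{"top":ts,"side":ss});print("both",c,_)
R=RD[:4]
r,_=fit({"top":T},rp,{"top":R});print("rod",r)
r2,_=fit({"top":T},rp,{"top":RD[4:]});print("rest",r2)
A=overlay(T,"top",c,CR,(160,148,256,194),8);C=overlay(S,"side",c,CR,(205,178,260,275),3)
o=np.zeros((600,800,3),np.uint8);o[:368,:768]=A
C=overlay(S,"side",c,CR,(205,180,260,226),5);o[370:600,:275]=C
B=overlay(T,"top",r,RD,(305,208,393,246),6);o[370:598,280:800]=B[:,:520]
cv2.imwrite("pics/o2.png",o)
for tgt in((.45,.25,.30),(.38,-.30,.25)):print(delta(tgt,r[2]))
E
```

```text
top (array([5.82555334e-01, 1.19807074e-03, 1.60688287e+00]), np.float64(-428.17233143111446))
side (array([ 5.85462196e-01, -3.09331637e-04,  1.60984997e+00]), np.float64(-396.56029755948305))
both [5.83488329e-01 7.50528770e-04 1.60555720e+00] -766.5958119242766
rod [ 0.3814443  -0.32291922  1.63644202]
rest [ 0.37184831 -0.32011917  1.63367224]
(array([-38.16, -22.95,  -6.87]), np.float64(73.13))
(array([-43.81, -78.1 ,  -1.87]), np.float64(73.13))
```

View pics/o2.png

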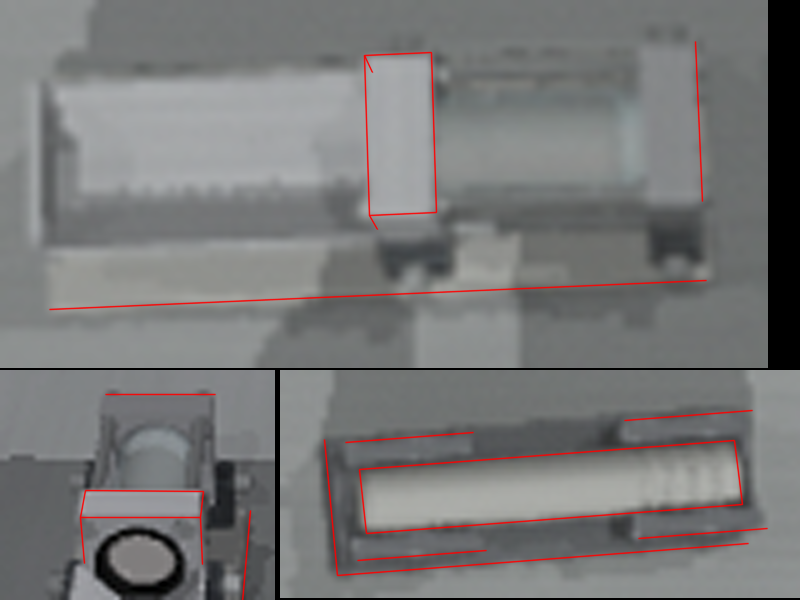

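Overlay agrees: cradle at about (0.5835, 0.001), yaw 1.606; rod at (0.3815, -0.323), yaw 1.636. Moving.

Call:
{"name": "play_rows", "arguments": {
  "moves": [
    {"claw": 8.5,"delta_pos": [-38,-23,-7],"twist": 73},
    {"claw": 8.5,"delta_pos": [-38,-23,-7],"twist": 73},
    {"claw": 8.5,"delta_pos": [-38,-23,-7],"twist": 73},
    {"claw": 8.5,"delta_pos": [-38,-23,-7],"twist": 73},
    {"claw": 8.5,"delta_pos": [-38,-23,-7],"twist": 73},
    {"claw": 8.5,"delta_pos": [-38,-23,-7],"twist": 73},
    {"claw": 8.5,"delta_pos": [-38,-23,-7],"twist": 73},
    {"claw": 8.5,"delta_pos": [-43.8,-78,-2],"twist": 73},
    {"claw": 8.5,"delta_pos": [-43.8,-78,-2],"twist": 73},
    {"claw": 8.5,"delta_pos": [-43.8,-78,-2],"twist": 73},
    {"claw": 8.5,"delta_pos": [-43.8,-78,-2],"twist": 73},
    {"claw": 8.5,"delta_pos": [-43.8,-78,-2],"twist": 73}
  ],
  "force": 90
}}

```text
clock: 2.0
tcp_pos: [0.4062, -0.0532, 0.2728]
orientation: [0.001, 0.683, 0.731, 0.0]
wrist_force: [1.0, -1.1, 0.2]
finger_gap: 0.0854
```

```bash
python3 - <<'E'
from h import *
g=np.array([.3815,-.323])-.022*np.array([np.cos(1.636),np.sin(1.636)]);print(g,delta((*g,.14),1.636))
E
```

```text
[ 0.38293346 -0.34495325] (array([-28.94,  -4.33,  13.29]), np.float64(0.17))
```

Call:
{"name": "play_rows", "arguments": {
  "moves": [
    {"claw": 8.5,"delta_pos": [-29,-4.3,13],"twist": 0},
    {"claw": 8.5,"delta_pos": [-29,-4.3,13],"twist": 0},
    {"claw": 8.5,"delta_pos": [-29,-4.3,13],"twist": 0},
    {"claw": 8.5,"delta_pos": [-29,-4.3,13],"twist": 0},
    {"claw": 8.5,"delta_pos": [-29,-4.3,13],"twist": 0},
    {"claw": 8.5,"delta_pos": [-29,-4.3,13],"twist": 0},
    {"claw": 8.5,"delta_pos": [-29,-4.3,13],"twist": 0},
    {"claw": 8.5,"delta_pos": [-29,-4.3,13],"twist": 0}
  ]
}}

```text
clock: 3.0
tcp_pos: [0.3838, -0.3425, 0.1434]
orientation: [0.0, 0.682, 0.731, 0.0]
wrist_force: [0.7, 1.0, 0.3]
finger_gap: 0.0852
```

```bash
python3 - <<'E'
from h import *
print(get_state()["tcp_pos"],delta((.3829,-.345,.028),1.636))
for c in("side","top"):cv2.imwrite(f"pics/{c}2.png",imaging.read_camera(c)[:,:,::-1])
o=np.zeros((500,780,3),np.uint8)
a=cv2.resize(cv2.imread("pics/side2.png")[110:190,260:350],None,fx=5,fy=5,interpolation=2);o[:400,:450]=a
b=cv2.resize(cv2.imread("pics/top2.png")[200:280,300:400],None,fx=3.2,fy=3.2,interpolation=2);o[:256,455:775]=b
cv2.imwrite("pics/c2.png",o)
E
```

```text
[ 0.38376678 -0.34250897  0.14336606] (array([-0.24, -0.11, 11.54]), np.float64(0.23))
```

View pics/c2.png

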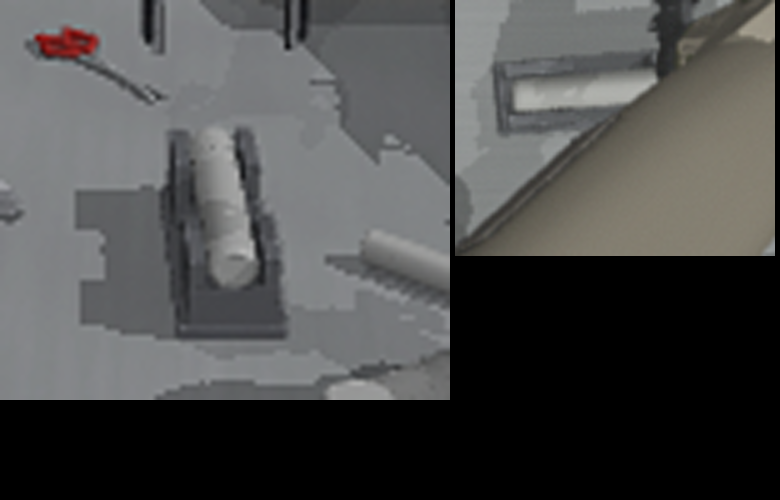

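Fingers straddle the rod (side crop (150,20)/(295,20), rod at 215). Descending and gripping.

Call:
{"name": "play_rows", "arguments": {
  "moves": [
    {"claw": 8.5,"delta_pos": [-0.2,-0.1,4],"twist": 0.2},
    {"claw": 8.5,"delta_pos": [-0.2,-0.1,7],"twist": 0.2},
    {"claw": 8.5,"delta_pos": [-0.2,-0.1,9.5],"twist": 0.2},
    {"claw": 8.5,"delta_pos": [-0.2,-0.1,11.5],"twist": 0.2},
    {"claw": 8.5,"delta_pos": [-0.2,-0.1,11.5],"twist": 0.2}
  ]
}}

```text
clock: 3.72
tcp_pos: [0.3822, -0.3438, 0.027]
orientation: [-0.001, 0.683, 0.73, 0.0]
wrist_force: [0.1, 0.5, 0.4]
finger_gap: 0.0852
```

Call:
{"name": "play_rows", "arguments": {
  "moves": [
    {"claw": 2.8,"delta_pos": [0,0,0],"twist": 0},
    {"claw": 2.8,"delta_pos": [0,0,0],"twist": 0},
    {"claw": 2.8,"delta_pos": [0,0,0],"twist": 0},
    {"claw": 2.8,"delta_pos": [0,0,0],"twist": 0},
    {"claw": 2.8,"delta_pos": [0,0,0],"twist": 0},
    {"claw": 2.8,"delta_pos": [0,0,0],"twist": 0},
    {"claw": 2.8,"delta_pos": [0,0,0],"twist": 0},
    {"claw": 2.8,"delta_pos": [0,0,0],"twist": 0}
  ],
  "force": 90
}}

```text
clock: 4.72
tcp_pos: [0.3831, -0.3463, 0.029]
orientation: [0.001, 0.684, 0.73, 0.0]
wrist_force: [-0.9, 1.4, 5.9]
finger_gap: 0.0318
```

Call:
{"name": "play_rows", "arguments": {
  "moves": [
    {"claw": 2.8,"delta_pos": [0,0,-1],"twist": 0},
    {"claw": 2.8,"delta_pos": [0,0,-2.5],"twist": 0},
    {"claw": 2.8,"delta_pos": [0,0,-2.5],"twist": 0}
  ]
}}

```text
clock: 5.1
tcp_pos: [0.3833, -0.3467, 0.0543]
orientation: [0.001, 0.684, 0.729, -0.0]
wrist_force: [0.4, -0.8, -3.3]
finger_gap: 0.0315
```

```bash
python3 - <<'E'
from h import *
s=get_state();print({k:np.round(s[k],4) for k in("tcp_pos","wrist_force","ft_torque","finger_gap")})
for c in("side","top"):cv2.imwrite(f"pics/{c}3.png",imaging.read_camera(c)[:,:,::-1])
o=np.zeros((600,800,3),np.uint8)
a=cv2.resize(cv2.imread("pics/side3.png")[100:190,260:350],None,fx=5,fy=5,interpolation=2);o[:450,:450]=a
b=cv2.resize(cv2.imread("pics/top3.png")[195:265,300:400],None,fx=3.4,fy=3.4,interpolation=2);o[:238,455:795]=b
cv2.imwrite("pics/c3.png",o)
E
```

```text
{'tcp_pos': array([ 0.3833, -0.3467,  0.0543]), 'wrist_force': array([ 0.3554, -0.7791, -3.2853]), 'ft_torque': array([-0.1187,  0.009 , -0.0315]), 'finger_gap': np.float64(0.0315)}
```

View pics/c3.png

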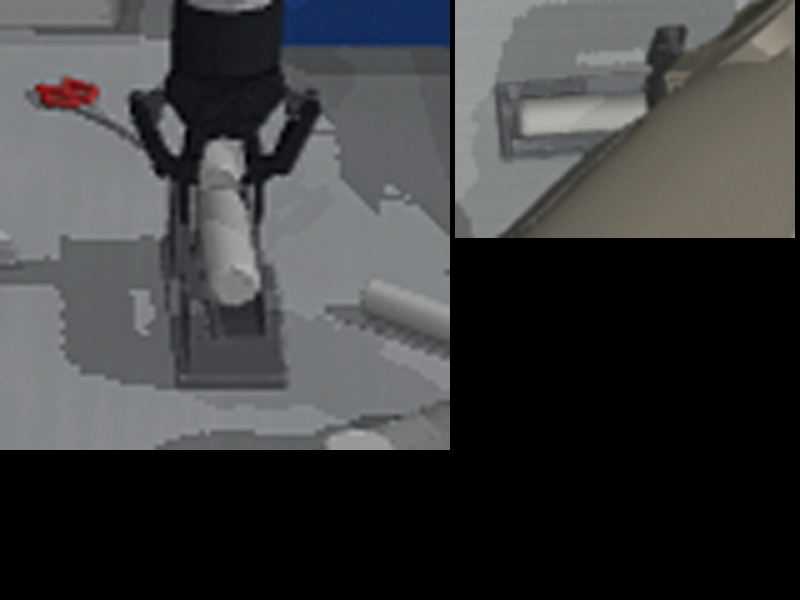

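```bash
cat >> h.py <<'E'
CP=np.array([.5835,.0008,1.6056])
def cr(x,y,z): return world(CP,[x,y,z])[0]
def incr(P): # world -> cradle
    c,s=np.cos(CP[2]),np.sin(CP[2]);d=np.array(P)-[*CP[:2],0];return np.array([c*d[0]+s*d[1],-s*d[0]+c*d[1],d[2]])
E
python3 - <<'E'
from h import *
for z in(.14,.042):print(delta(cr(-.150,0,z),CP[2]))
E
```

```text
(array([18.3 , 21.83, -8.71]), np.float64(1.69))
(array([18.31, 21.83,  1.09]), np.float64(1.69))
```

Call:
{"name": "play_rows", "arguments": {
  "moves": [
    {"claw": 2.8,"delta_pos": [0,0,-4.5],"twist": 0},
    {"claw": 2.8,"delta_pos": [0,0,-8.7],"twist": 0},
    {"claw": 2.8,"delta_pos": [4,5,-8.7],"twist": 1.7},
    {"claw": 2.8,"delta_pos": [8,9.5,-8.7],"twist": 1.7},
    {"claw": 2.8,"delta_pos": [12,14,-8.7],"twist": 1.7},
    {"claw": 2.8,"delta_pos": [15.5,18.5,-8.7],"twist": 1.7},
    {"claw": 2.8,"delta_pos": [17.5,21,-8.7],"twist": 1.7},
    {"claw": 2.8,"delta_pos": [18.3,21.8,-6],"twist": 1.7},
    {"claw": 2.8,"delta_pos": [18.3,21.8,-2],"twist": 1.7},
    {"claw": 2.8,"delta_pos": [18.3,21.8,1.1],"twist": 1.7},
    {"claw": 2.8,"delta_pos": [18.3,21.8,1.1],"twist": 1.7},
    {"claw": 2.8,"delta_pos": [18.3,21.8,1.1],"twist": 1.7}
  ]
}}

```text
clock: 6.7
tcp_pos: [0.5887, -0.1492, 0.0424]
orientation: [0.0, 0.695, 0.719, 0.0]
wrist_force: [-0.1, -0.3, -2.9]
finger_gap: 0.0316
```

```bash
python3 - <<'E'
from h import *
s=get_state();print({k:np.round(s[k],4) for k in("tcp_pos","wrist_force","ft_torque","finger_gap")},yaw(s)[0],incr(s["tcp_pos"]))
L=[]
for x in(-100,100):
    L+= [[[x+0,17*np.cos(a),60+17*np.sin(a)],[x,17*np.cos(b),60+17*np.sin(b)]] for a,b in zip(np.linspace(0,6.283,17)[:-1],np.linspace(0,6.283,17)[1:])]
L+=[[[-100,y,60],[100,y,60]] for y in(-17,17)]+[[[-100,0,77],[100,0,77]]]
L=np.array(L)/1e3
cx=incr(s["tcp_pos"])[0]+.022; p=world(CP,[cx,incr(s["tcp_pos"])[1],0])[0];P=(p[0],p[1],yaw(s)[0])
for c in("side","top"):cv2.imwrite(f"pics/{c}4.png",imaging.read_camera(c)[:,:,::-1])
S=cv2.imread("pics/side4.png");T=cv2.imread("pics/top4.png")
bx=(215,135,265,225);a=overlay(S,"side",P,L,bx,6);a2=cv2.resize(S[bx[1]:bx[3],bx[0]:bx[2]],None,fx=6,fy=6,interpolation=2)
tb=(230,145,330,185)
o=np.zeros((600,800,3),np.uint8);o[:540,:300]=a;o[:540,300:600]=a2
b=overlay(T,"top",P,L,(235,135,335,215),2);o[:160,600:800]=b
b=cv2.resize(T[150:180,238:288],None,fx=4,fy=4,interpolation=2);o[170:290,600:800]=b
cv2.imwrite("pics/c4.png",o)
E
```

```text
{'tcp_pos': array([ 0.5887, -0.1492,  0.0424]), 'wrist_force': array([-0.1078, -0.2723, -2.9441]), 'ft_torque': array([-0.0405, -0.0598,  0.0076]), 'finger_gap': np.float64(0.0316)} 1.6054203911709108 [-1.50100564e-01  5.77674493e-06  4.23526704e-02]
```

View pics/c4.png

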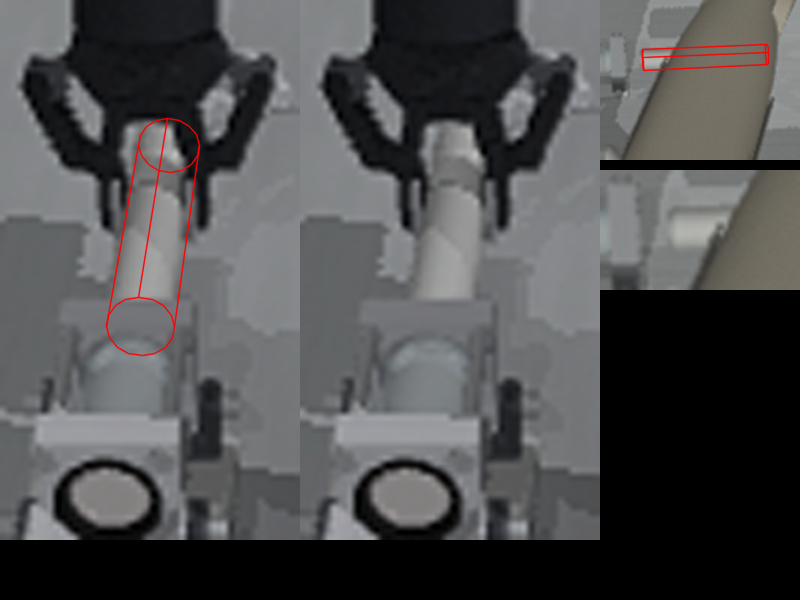

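```bash
cat > g.py <<'E'
from h import *
def rodfit(c,im,p0,z,x0,x1,sides=(-17,17)):
    # fit lateral offsets (world x) at local x0 and x1 of each silhouette edge separately
    g=cv2.GaussianBlur(cv2.cvtColor(im,cv2.COLOR_BGR2GRAY).astype(np.float32),(0,0),.6);M=np.array(I[c]["world_to_cam"]);cam=-M[:3,:3].T@M[:3,3]
    res=[]
    for sgn in sides:
        best=None
        for a in np.arange(-14,14.1,.5):
            for b in np.arange(-14,14.1,.5):
                # true tangent direction of cylinder seen by camera
                mid=world(p0,[0,0,z])[0];v=cam-mid;ax=np.array([np.cos(p0[2]),np.sin(p0[2]),0]);v-=ax*(v@ax);v/=np.linalg.norm(v)
                n=np.cross(ax,v);n=n*np.sign(sgn)*np.sign(n@np.array([-np.sin(p0[2]),np.cos(p0[2]),0]))*.017
                t=np.linspace(0,1,30);X=x0+(x1-x0)*t
                W=world(p0,np.c_[X,(a+(b-a)*t)/1e3,0*t+z])+n
                q=proj(c,W);d=q[-1]-q[0];m=np.array([-d[1],d[0]])/np.linalg.norm(d)
                f=lambda r:cv2.remap(g,r[:,:1].astype(np.float32),r[:,1:].astype(np.float32),cv2.INTER_LINEAR)[:,0]
                s=abs(np.mean(np.clip(f(q+.6*m)-f(q-.6*m),-25,25)))
                if best is None or s>best[0]:best=(round(float(s),1),a,b)
        res.append(best)
    return res
E
python3 - <<'E'
from g import *
S0=cv2.imread("pics/side0.png");T0=cv2.imread("pics/top0.png");S4=cv2.imread("pics/side4.png");T4=cv2.imread("pics/top4.png")
r=(.3815,-.323,1.636)
print("rest side",rodfit("side",S0,r,.047,-.07,.09));print("rest top",rodfit("top",T0,r,.047,-.09,.09))
p=(*cr(-.128,0,0)[:2],CP[2])
print("held side",rodfit("side",S4,p,.0605,-.085,.06));print("held top",rodfit("top",T4,p,.0605,.075,.097))
E
```

```text
rest side [(21.8, np.float64(0.0), np.float64(2.5)), (25.0, np.float64(-7.5), np.float64(-1.5))]
rest top [(22.6, np.float64(4.0), np.float64(3.5)), (25.0, np.float64(-5.0), np.float64(0.0))]
held side [(20.7, np.float64(-5.5), np.float64(7.0)), (22.4, np.float64(-8.5), np.float64(-3.0))]
held top [(18.7, np.float64(6.5), np.float64(6.0)), (20.0, np.float64(-2.5), np.float64(-3.5))]
```

Call:
{"name": "play_rows", "arguments": {
  "moves": [
    {"claw": 2.8,"delta_pos": [0,0,0],"twist": 1.7},
    {"claw": 2.8,"delta_pos": [0,0,0],"twist": 1.7},
    {"claw": 2.8,"delta_pos": [0,0,0],"twist": 1.7}
  ]
}}

```text
clock: 7.18
tcp_pos: [0.5884, -0.149, 0.042]
orientation: [0.0, 0.705, 0.709, 0.0]
wrist_force: [-0.4, 0.2, -2.2]
finger_gap: 0.0318
```

```bash
python3 - <<'E'
from h import *
s=get_state();print(np.round(incr(s["tcp_pos"]),4),yaw(s)[0])
for c in("side","top"):cv2.imwrite(f"pics/{c}5.png",imaging.read_camera(c)[:,:,::-1])
def edges(f,rows,x0,x1):
    g=cv2.GaussianBlur(cv2.cvtColor(cv2.imread(f),cv2.COLOR_BGR2GRAY).astype(np.float32),(0,0),.6)
    for r in rows:
        print(f[5:],r,g[r,x0:x1].astype(int).tolist())
edges("pics/side4.png",range(158,186,4),228,256);edges("pics/side5.png",range(158,186,4),228,256)
# predicted silhouettes columns for rod axis on bore line
for x in(-.2,-.15,-.1,-.06):
    print(x,[np.round(proj("side",cr(x,y,.065))[0],1).tolist() for y in(-.017,.017)])
g=cv2.cvtColor(cv2.imread("pics/top5.png"),cv2.COLOR_BGR2GRAY)
print("top rows x cols");print(g[152:176,246:266:3])
for x in(-.05,-.03):print(x,[np.round(proj("top",cr(x,y,.060))[0],1).tolist() for y in(-.017,.017)])
E
```

```text
[-0.1499  0.0003  0.042 ] 1.5758953985750495
side4.png 158 [20, 35, 60, 64, 27, 21, 33, 76, 126, 120, 110, 123, 134, 145, 152, 138, 65, 25, 19, 19, 27, 51, 65, 39, 26, 24, 26, 34]
side4.png 162 [29, 24, 22, 24, 25, 25, 31, 63, 107, 105, 108, 115, 117, 116, 115, 122, 126, 89, 34, 25, 23, 22, 25, 30, 31, 33, 52, 99]
side4.png 166 [136, 136, 126, 78, 40, 69, 89, 43, 66, 95, 110, 122, 131, 133, 119, 111, 93, 73, 91, 61, 30, 58, 120, 131, 128, 127, 127, 127]
side4.png 170 [134, 133, 129, 95, 36, 53, 87, 84, 94, 109, 122, 134, 141, 147, 150, 151, 142, 113, 101, 76, 34, 51, 105, 129, 133, 132, 129, 128]
side4.png 174 [106, 127, 136, 136, 133, 121, 99, 107, 125, 139, 144, 144, 146, 149, 151, 148, 134, 101, 89, 107, 122, 128, 130, 130, 130, 129, 129, 130]
side4.png 178 [123, 134, 134, 134, 134, 127, 111, 121, 137, 147, 154, 159, 161, 159, 151, 144, 131, 117, 115, 114, 115, 116, 116, 120, 128, 133, 134, 136]
side4.png 182 [99, 98, 98, 102, 103, 106, 116, 133, 145, 153, 158, 160, 161, 157, 151, 136, 114, 111, 112, 112, 112, 113, 115, 120, 123, 132, 135, 135]
side5.png 158 [20, 35, 60, 64, 27, 1
[... 1274 characters left out ...]
]
 [133 111 117 141 142 146 147]
 [128 111 118 142 140 146 147]
 [133 112 119 137 121 126 126]
 [133 111 121 117 119 119 119]
 [129 110 121 117 138 139 139]
 [135 112 121 134 155 154 154]
 [138 110 121 146 168 166 166]
 [139 111 121 152 174 174 175]
 [140 111 136 155 179 178 180]
 [138 109 139 151 180 179 181]
 [136 111 142 145 172 172 170]
 [138 112 141 141 162 162 153]
 [138 101 129 131 147 146 139]
 [139  93 126 124 122 122 110]
 [138  94 126 125 123 123  93]
 [139 102 124 125 124 124  82]
 [140 112 125 124 125 127  64]
 [119 109 125 125 125 128  58]
 [ 87 112 124 125 124 123  61]
 [ 80 113 122 122 122 117  66]]
-0.05 [[262.2, 158.8], [262.8, 169.2]]
-0.03 [[256.0, 159.0], [256.5, 169.4]]
```

The dark gripper hides the tail in the side view, so that yaw reading was wrong. The visible nose part is parallel to the bore at the original yaw. I'll undo the twist and shift 1.5 mm to +x.

Call:
{"name": "play_rows", "arguments": {
  "moves": [
    {"claw": 2.8,"delta_pos": [0,0.18,0],"twist": -1.7},
    {"claw": 2.8,"delta_pos": [0,0.18,0],"twist": -1.7}
  ]
}}

```text
clock: 7.52
tcp_pos: [0.5903, -0.149, 0.0416]
orientation: [0.0, 0.695, 0.719, 0.0]
wrist_force: [0.6, 0.2, -1.7]
finger_gap: 0.0315
```

Call:
{"name": "play_rows", "arguments": {
  "moves": [
    {"claw": 2.8,"delta_pos": [0.8,0,0],"twist": 0},
    {"claw": 2.8,"delta_pos": [1.6,0,0],"twist": 0},
    {"claw": 2.8,"delta_pos": [2.4,0,0],"twist": 0},
    {"claw": 2.8,"delta_pos": [3.0,0,0],"twist": 0},
    {"claw": 2.8,"delta_pos": [3.0,0,0],"twist": 0}
  ]
}}

```text
clock: 8.15
tcp_pos: [0.589, -0.1183, 0.0417]
orientation: [-0.0, 0.694, 0.72, 0.0]
wrist_force: [0.5, -0.4, -3.5]
finger_gap: 0.0317
```

```bash
python3 - <<'E'
from h import *
s=get_state();print(np.round(incr(s["tcp_pos"]),4),yaw(s)[0],s["wrist_force"].round(1),s["ft_torque"].round(3))
E
```

```text
[-0.1192 -0.0014  0.0417] 1.6065374700646453 [ 0.5 -0.4 -3.5] [-0.066 -0.033  0.02 ]
```

Call:
{"name": "play_rows", "arguments": {
  "moves": [
    {"claw": 2.8,"delta_pos": [0.5,0,0],"twist": 0},
    {"claw": 2.8,"delta_pos": [1.0,0,0],"twist": 0},
    {"claw": 2.8,"delta_pos": [1.5,0,0],"twist": 0},
    {"claw": 2.8,"delta_pos": [1.8,0,0],"twist": 0},
    {"claw": 2.8,"delta_pos": [1.8,0,0],"twist": 0}
  ]
}}

```text
clock: 8.78
tcp_pos: [0.5884, -0.1007, 0.0417]
orientation: [-0.0, 0.695, 0.719, 0.0]
wrist_force: [-0.1, 0.4, -2.8]
finger_gap: 0.0314
```

```bash
python3 - <<'E'
from h import *
s=get_state();print(np.round(incr(s["tcp_pos"]),4),yaw(s)[0],s["wrist_force"].round(1),s["ft_torque"].round(3))
for c in("side","top"):cv2.imwrite(f"pics/{c}6.png",imaging.read_camera(c)[:,:,::-1])
o=np.zeros((500,800,3),np.uint8);o[:480,:300]=cv2.resize(cv2.imread("pics/side6.png")[145:225,215:265],None,fx=6,fy=6,interpolation=2)
o[:300,300:800]=cv2.resize(cv2.imread("pics/top6.png")[140:200,190:290],None,fx=5,fy=5,interpolation=2)
cv2.imwrite("pics/c6.png",o)
E
```

```text
[-0.1016 -0.0014  0.0417] 1.6059547012972502 [-0.1  0.4 -2.8] [-0.093  0.01  -0.021]
```

View pics/c6.png

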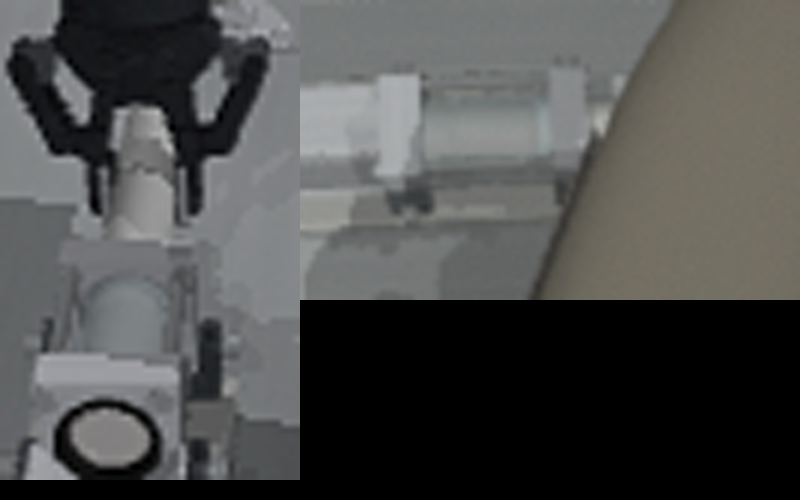

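The rod's nose is in the bore, with no contact force. Driving on.

Call:
{"name": "play_rows", "arguments": {
  "moves": [
    {"claw": 2.8,"delta_pos": [0.5,0,0],"twist": 0},
    {"claw": 2.8,"delta_pos": [1.0,0,0],"twist": 0},
    {"claw": 2.8,"delta_pos": [1.5,0,0],"twist": 0},
    {"claw": 2.8,"delta_pos": [2.0,0,0],"twist": 0},
    {"claw": 2.8,"delta_pos": [2.5,0,0],"twist": 0}
  ],
  "force": 110
}}

```text
clock: 9.5
tcp_pos: [0.5881, -0.0786, 0.0421]
orientation: [0.002, 0.695, 0.719, -0.002]
wrist_force: [-0.5, -9.8, -3.4]
finger_gap: 0.0314
```

Call:
{"name": "play_rows", "arguments": {
  "moves": [
    {"claw": 2.8,"delta_pos": [0.5,0,0],"twist": 0},
    {"claw": 2.8,"delta_pos": [1.0,0,0],"twist": 0},
    {"claw": 2.8,"delta_pos": [1.5,0,0],"twist": 0},
    {"claw": 2.8,"delta_pos": [2.0,0,0],"twist": 0},
    {"claw": 2.8,"delta_pos": [2.5,0,0],"twist": 0}
  ]
}}

```text
clock: 10.12
tcp_pos: [0.5871, -0.0537, 0.0421]
orientation: [0.002, 0.695, 0.719, -0.002]
wrist_force: [-0.5, -9.7, -2.2]
finger_gap: 0.0314
```

```bash
python3 - <<'E'
from h import *
s=get_state();print(np.round(incr(s["tcp_pos"]),4),yaw(s)[0],s["wrist_force"].round(1),s["ft_torque"].round(3))
E
```

```text
[-0.0545 -0.0017  0.0421] 1.6039090679481844 [-0.5 -9.7 -2.2] [-1.947  0.187  0.206]
```

Call:
{"name": "play_rows", "arguments": {
  "moves": [
    {"claw": 2.8,"delta_pos": [0.5,0,0],"twist": 0},
    {"claw": 2.8,"delta_pos": [1.0,0,0],"twist": 0},
    {"claw": 2.8,"delta_pos": [1.5,0,0],"twist": 0},
    {"claw": 2.8,"delta_pos": [2.0,0,0],"twist": 0},
    {"claw": 2.8,"delta_pos": [2.5,0,0],"twist": 0},
    {"claw": 2.8,"delta_pos": [2.9,0,0],"twist": 0},
    {"claw": 2.8,"delta_pos": [3.2,0,0],"twist": 0},
    {"claw": 2.8,"delta_pos": [3.2,0,0],"twist": 0}
  ]
}}

```text
clock: 11.12
tcp_pos: [0.5858, -0.0206, 0.042]
orientation: [0.001, 0.695, 0.719, -0.001]
wrist_force: [-0.4, -6.6, -2.2]
finger_gap: 0.0312
```

```bash
python3 - <<'E'
from h import *
s=get_state();print(np.round(incr(s["tcp_pos"]),4),yaw(s)[0],s["wrist_force"].round(1),s["ft_torque"].round(3))
E
```

```text
[-0.0215 -0.0016  0.042 ] 1.6045580797217673 [-0.4 -6.6 -2.2] [-1.207  0.098  0.078]
```

Call:
{"name": "play_rows", "arguments": {
  "moves": [
    {"claw": 2.8,"delta_pos": [0.3,0,0],"twist": 0},
    {"claw": 2.8,"delta_pos": [0.3,0,0.15],"twist": 0},
    {"claw": 2.8,"delta_pos": [0.3,0,0.25],"twist": 0},
    {"claw": 8.5,"delta_pos": [0.3,0,0.25],"twist": 0},
    {"claw": 8.5,"delta_pos": [0.3,0,0.25],"twist": 0},
    {"claw": 8.5,"delta_pos": [0.3,0,0.25],"twist": 0},
    {"claw": 8.5,"delta_pos": [0.3,0,0.25],"twist": 0},
    {"claw": 8.5,"delta_pos": [0.3,0,0.25],"twist": 0},
    {"claw": 8.5,"delta_pos": [0.3,0,0.25],"twist": 0},
    {"claw": 8.5,"delta_pos": [0.3,0,0.25],"twist": 0}
  ]
}}

```text
clock: 12.38
tcp_pos: [0.5855, -0.0161, 0.0392]
orientation: [-0.0, 0.695, 0.719, 0.0]
wrist_force: [0.1, -0.0, -0.1]
finger_gap: 0.0851
```

Call:
{"name": "play_rows", "arguments": {
  "moves": [
    {"claw": 8.5,"delta_pos": [-2,0,0],"twist": 0},
    {"claw": 8.5,"delta_pos": [-4,0,0],"twist": 0},
    {"claw": 8.5,"delta_pos": [-5.7,0,0],"twist": 0},
    {"claw": 8.5,"delta_pos": [-5.7,0,0],"twist": 0},
    {"claw": 8.5,"delta_pos": [-5.7,0,0],"twist": 0}
  ]
}}

```text
clock: 13.0
tcp_pos: [0.5872, -0.0732, 0.0391]
orientation: [-0.0, 0.695, 0.719, 0.0]
wrist_force: [-0.4, 0.7, 0.7]
finger_gap: 0.0848
```

```bash
python3 - <<'E'
from h import *
s=get_state();print(np.round(incr(s["tcp_pos"]),4),yaw(s)[0],s["wrist_force"].round(1),s["ft_torque"].round(3))
for c in("side","top"):cv2.imwrite(f"pics/{c}7.png",imaging.read_camera(c)[:,:,::-1])
o=np.zeros((500,800,3),np.uint8);o[:480,:300]=cv2.resize(cv2.imread("pics/side7.png")[155:235,215:265],None,fx=6,fy=6,interpolation=2)
o[:300,300:800]=cv2.resize(cv2.imread("pics/top7.png")[140:200,190:290],None,fx=5,fy=5,interpolation=2)
cv2.imwrite("pics/c7.png",o)
E
```

```text
[-0.0741 -0.0012  0.0391] 1.6048286731744892 [-0.4  0.7  0.7] [ 0.015 -0.022  0.004]
```

View pics/c7.png

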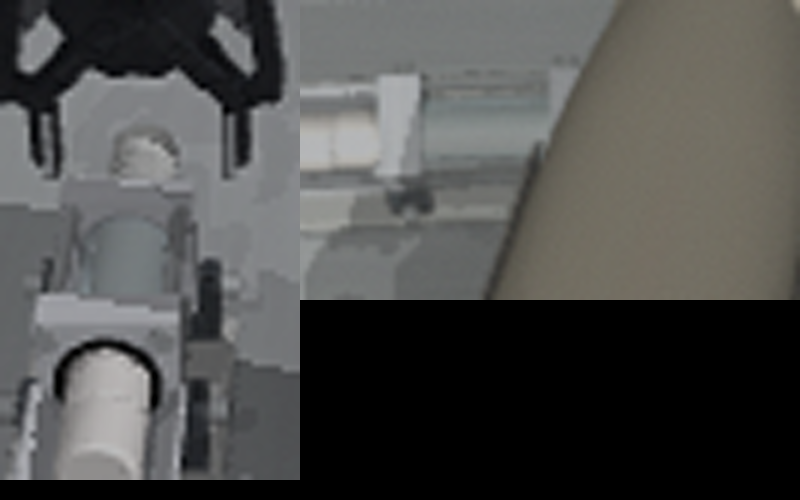

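```bash
python3 - <<'E'
from h import *
for x in(-.1,-.09,-.08):print(x,[proj("side",cr(x,0,z))[0].round(1).tolist() for z in(.064,.074)])
print("tip plunger",[proj("side",cr(x,0,.059))[0].round(1).tolist() for x in(.18,.19,.2,.21)])
g=cv2.cvtColor(cv2.imread("pics/side7.png"),cv2.COLOR_BGR2GRAY);print(g[168:190,236:243:2].T);print(g[222:245,230:234].T)
E
```

```text
-0.1 [[239.6, 176.0], [239.5, 173.2]]
-0.09 [[239.4, 177.6], [239.2, 174.8]]
-0.08 [[239.1, 179.2], [239.0, 176.3]]
tip plunger [[231.4, 230.1], [231.1, 232.4], [230.7, 234.8], [230.3, 237.1]]
[[144 132 130 130 130 128 129 136 120 118 132 132 115 133 124 137 127 158
  114 117 116 113]
 [144 138 129 129 130 137 128 126 115 116 156 155 142 143 146 146 138 158
  114 116 116 113]
 [146 139 129 130 129 129 129 126 112 116 106 163 148 143 149 146 146 137
  113 117 117 113]
 [142 136 129 128 129 129 129 131 119  99 103  95 161 151 157 149 147 138
  139  94 116 114]]
[[163 166 168 170 170 172 174 185 151 140 141 141 141 141 142 141 142 142
  124 138 139 137 155]
 [171 173 173 175 176 176 178 185 152 139 141 141 142 142 141 141 142 142
  127 142 142 141 139]
 [174 176 177 177 178 178 179 186 165 139 140 141 141 141 141 141 142 141
  126 143 138 138 136]
 [178 179 179 179 179 180 180 185 178 139 140 141 141 142 141 142 143 115
   93 139  93  95  92]]
```

Call:
{"name": "play_rows", "arguments": {
  "moves": [
    {"claw": 2.8,"delta_pos": [0,0,0],"twist": 0},
    {"claw": 2.8,"delta_pos": [0,0,0],"twist": 0},
    {"claw": 2.8,"delta_pos": [0,0,0],"twist": 0},
    {"claw": 2.8,"delta_pos": [0,0,0],"twist": 0},
    {"claw": 2.8,"delta_pos": [0,0,0],"twist": 0},
    {"claw": 2.8,"delta_pos": [0,0,0],"twist": 0},
    {"claw": 2.8,"delta_pos": [0,0,0],"twist": 0},
    {"claw": 2.8,"delta_pos": [0,0,0],"twist": 0}
  ]
}}

```text
clock: 14.1
tcp_pos: [0.5874, -0.0728, 0.0391]
orientation: [-0.0, 0.695, 0.719, 0.0]
wrist_force: [-1.1, 1.2, 0.5]
finger_gap: 0.0309
```

Call:
{"name": "play_rows", "arguments": {
  "moves": [
    {"claw": 2.8,"delta_pos": [0,0,-0.1],"twist": 0},
    {"claw": 2.8,"delta_pos": [0.4,0,-0.1],"twist": 0},
    {"claw": 2.8,"delta_pos": [0.8,0,-0.1],"twist": 0},
    {"claw": 2.8,"delta_pos": [1.2,0,-0.1],"twist": 0}
  ]
}}

```text
clock: 14.6
tcp_pos: [0.5872, -0.0614, 0.0404]
orientation: [0.001, 0.695, 0.719, -0.0]
wrist_force: [-0.7, -3.6, 0.9]
finger_gap: 0.0311
```

```bash
python3 - <<'E'
from h import *
s=get_state();print(np.round(incr(s["tcp_pos"]),4),yaw(s)[0],s["wrist_force"].round(1),s["ft_torque"].round(3))
E
```

```text
[-0.0623 -0.0015  0.0404] 1.6051018354651878 [-0.7 -3.6  0.9] [-0.884  0.145  0.062]
```

Call:
{"name": "play_rows", "arguments": {
  "moves": [
    {"claw": 2.8,"delta_pos": [0.4,0,0],"twist": 0},
    {"claw": 2.8,"delta_pos": [0.8,0,0],"twist": 0},
    {"claw": 2.8,"delta_pos": [1.2,0,0],"twist": 0},
    {"claw": 2.8,"delta_pos": [1.6,0,0],"twist": 0},
    {"claw": 2.8,"delta_pos": [2.0,0,0],"twist": 0},
    {"claw": 2.8,"delta_pos": [2.4,0,0],"twist": 0},
    {"claw": 2.8,"delta_pos": [2.8,0,0],"twist": 0},
    {"claw": 2.8,"delta_pos": [3.1,0,0],"twist": 0},
    {"claw": 2.8,"delta_pos": [3.3,0,0],"twist": 0},
    {"claw": 2.8,"delta_pos": [3.3,0,0],"twist": 0}
  ]
}}

```text
clock: 15.85
tcp_pos: [0.5859, -0.0285, 0.041]
orientation: [0.001, 0.695, 0.719, -0.0]
wrist_force: [-3.5, -6.2, 7.1]
finger_gap: 0.0309
```

```bash
python3 - <<'E'
from h import *
s=get_state();print(np.round(incr(s["tcp_pos"]),4),yaw(s)[0],s["wrist_force"].round(1),s["ft_torque"].round(3))
for c in("side","top"):cv2.imwrite(f"pics/{c}8.png",imaging.read_camera(c)[:,:,::-1])
o=np.zeros((600,800,3),np.uint8);o[:600,:300]=cv2.resize(cv2.imread("pics/side8.png")[165:285,205:265],None,fx=5,fy=5,interpolation=2)
o[:300,300:800]=cv2.resize(cv2.imread("pics/top8.png")[140:200,155:255],None,fx=5,fy=5,interpolation=2)
cv2.imwrite("pics/c8.png",o)
print([(x,proj("top",cr(x,0,.078))[0].round(1).tolist()) for x in (.13,.14,.15,.22,.23,.24)])
E
```

```text
[-0.0294 -0.0013  0.041 ] 1.605314049531773 [-3.5 -6.2  7.1] [-1.251  0.566  0.088]
[(0.13, [205.8, 165.3]), (0.14, [202.6, 165.4]), (0.15, [199.4, 165.6]), (0.22, [177.3, 166.5]), (0.23, [174.1, 166.7]), (0.24, [170.9, 166.8])]
```

View pics/c8.png

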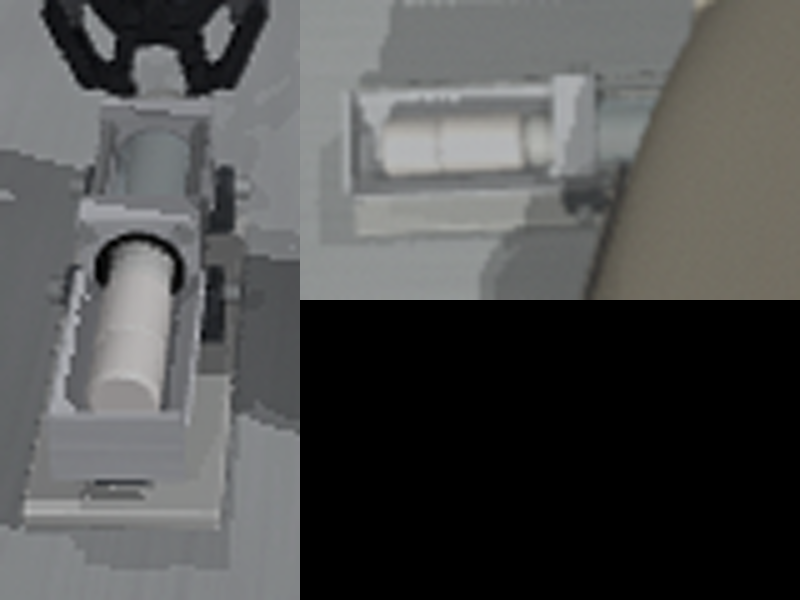

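The plunger lies in the gutter, rear end at about x = 0.150 in the cradle frame (top crop 385–522), with the rod's nose just showing. Releasing and retreating.

Call:
{"name": "play_rows", "arguments": {
  "moves": [
    {"claw": 2.8,"delta_pos": [0,0,0.15],"twist": 0},
    {"claw": 8.5,"delta_pos": [0,0,0.15],"twist": 0},
    {"claw": 8.5,"delta_pos": [0,0,0.15],"twist": 0},
    {"claw": 8.5,"delta_pos": [0,0,0.15],"twist": 0},
    {"claw": 8.5,"delta_pos": [0,0,0.15],"twist": 0},
    {"claw": 8.5,"delta_pos": [0,0,0.15],"twist": 0},
    {"claw": 8.5,"delta_pos": [0,0,0.15],"twist": 0},
    {"claw": 8.5,"delta_pos": [0,0,0.15],"twist": 0}
  ]
}}

```text
clock: 16.95
tcp_pos: [0.5859, -0.0281, 0.0387]
orientation: [-0.0, 0.695, 0.719, 0.0]
wrist_force: [0.4, 0.6, -0.8]
finger_gap: 0.085
```

Call:
{"name": "play_rows", "arguments": {
  "moves": [
    {"claw": 8.5,"delta_pos": [0,0,-2],"twist": 0},
    {"claw": 8.5,"delta_pos": [0,0,-5],"twist": 0},
    {"claw": 8.5,"delta_pos": [0,0,-10],"twist": 0},
    {"claw": 8.5,"delta_pos": [-4,0,-15],"twist": 0},
    {"claw": 8.5,"delta_pos": [-9,-4,-18],"twist": 0},
    {"claw": 8.5,"delta_pos": [-14,-8,-18],"twist": 0},
    {"claw": 8.5,"delta_pos": [-18,-10,-18],"twist": 0},
    {"claw": 8.5,"delta_pos": [-18,-10,-18],"twist": 0}
  ]
}}

```text
clock: 17.95
tcp_pos: [0.4907, -0.2145, 0.219]
orientation: [0.0, 0.697, 0.717, -0.0]
wrist_force: [0.6, -1.0, -0.2]
finger_gap: 0.0848
```

```bash
python3 - <<'E'
from h import *
s=get_state();print(s["tcp_pos"],s["wrist_force"].round(1))
for c in("side","top"):cv2.imwrite(f"pics/{c}9.png",imaging.read_camera(c)[:,:,::-1])
T=cv2.imread("pics/top9.png")
o=np.zeros((600,800,3),np.uint8);o[:600,:300]=cv2.resize(cv2.imread("pics/side9.png")[165:285,205:265],None,fx=5,fy=5,interpolation=2)
o[:250,300:800]=cv2.resize(T[140:190,155:255],None,fx=5,fy=5,interpolation=2)
o[255:585,300:800]=cv2.resize(T,None,fx=.976,fy=.859)
cv2.imwrite("pics/c9.png",o)
E
```

```text
[ 0.49072351 -0.21451005  0.21903574] [ 0.6 -1.  -0.2]
```

View pics/c9.png

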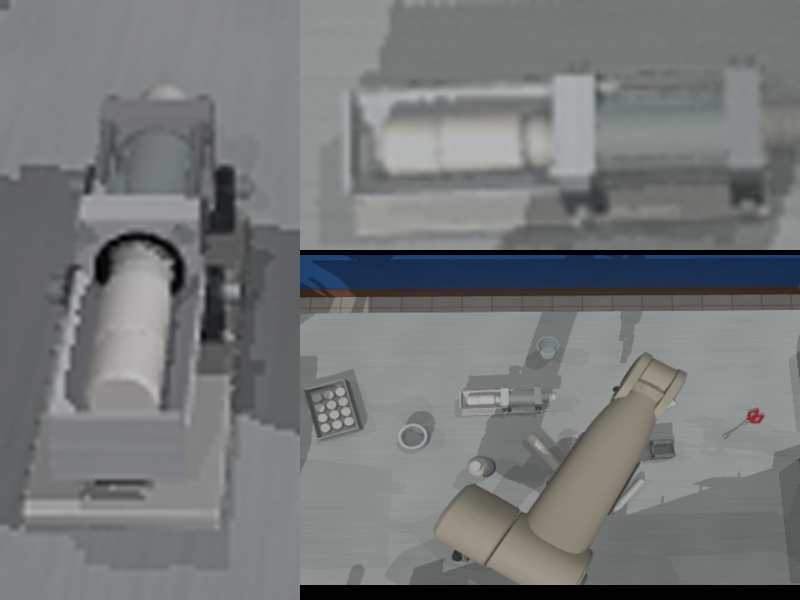

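The plunger lies in the gutter, clear of the exit. The rod lies in the bore with its tail just outside the mouth, and the arm is clear.

```bash
python3 -c "
from workcell import env;print(env.hand_in())"
```

```text
the job is handed in; nothing more can be done
None
```

The plunger is out of the cylinder and lying in the catch gutter, and the rod is let go in the bore. I handed the job in at about 18 s on the robot's clock, well inside the 51 s limit; no verdict was reported.

I took the middle-sized rod by its middle, slightly behind its balance point. I entered it nose first, drove it about 0.105 m in, let go, took it again by the tail and pushed the plunger right out.

**Last pictures:**
- **Plunger:** its rear end is about 20 mm past the exit (2 mm needed), and it is on the bore line.
- **Rod:** its nose shows just past the exit, and the rod lies along the bore with its tail outside the mouth.
- **Bystanders:** the bottle, tape and beaker look upright and in place. The end cap was hidden behind the arm in the last picture, so I did not check it, but the arm did not go near it.
- **Robot:** the gripper is open and about 0.2 m up, with no contact force.

**Checks that disagreed or came out off:**
- **Cylinder position:** the two cameras put it about 3 mm apart sideways. I set the rod between the two readings, and it went in without side force.
- **Rod angle before entry:** my first reading was wrong because the gripper hid the tail. I had turned the tool 1.7° to suit it, and turned it back.
- **End of the push:** at the end of the drive I measured small extra loads of about 7 N vertical and 3.5 N sideways. They were gone after I let go.

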